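Set a capacitor for reading and click the scanner into its notch

TASK

On the reading station, first turn the blue capacitor on its spot so that its white stripe squarely faces the scanner, and let go of it standing upright on the spot. Then take the scanner by its blue grip post and slide it along the rail towards the capacitor until you feel the ball detent click into its notch, without running it against the red end stop. Finish holding: keep the grip post gripped with the scanner resting in the notch, and leave the other things on the bench where they are.

Things in the scene. Friction and masses are not known exactly. Their poses are not given: they have to be found in the camera images.
- station: Aluminium plate fixed to the bench, x -60 to +60, y -160 to +190 mm in its own frame, 12 mm thick, origin on the bench surface. +y is the way from the scanner to the capacitor; the rail lies along y. Beside the rail at x = +43 mm lies a white index strip, 16 mm wide, 10 mm high, with the notch (a 12 mm gap, shown by a yellow block beside it); its place varies and is not reported.
- spot (a point): Centre of the round reading spot (dark disc with a white rim, 68 mm across) on top of the station's plate, 12 mm above the bench, at y = +135 mm of the station. Its axes are those of the station.
- can: Blue capacitor can, loose, upright, 50 mm across, 80 mm high, about 160 g, standing on the spot. Origin at the centre of its underside, z up. Its own +x points through the middle of its white stripe (14 mm wide, full height; a white bar on the top also points to it). It faces the scanner when its +x points along the station's -y.
- can_mark (a point): Middle of the white stripe, on the can's side, 25 mm from its axis, 40 mm above its underside.
- grip (a point): Centre of the blue grip post on the grey scanner, 85 mm above the bench. The post is 24 mm (station x) by 20 mm (station y) by 34 mm high, so this point is 17 mm below its top and 17 mm above the scanner's flat top (50 by 50 mm). Gripping it across station y is firm. The scanner cannot lift, tilt or turn.
- scanner (a joint): How far the scanner carriage (grey, amber window towards the capacitor) has slid along station +y, in m: 0 at its start stop, 0.110 against the red end stop; it starts at 0 to 0.02. The notch lies somewhere between 0.040 and 0.090. Sliding takes about 1.5 N. Site grip is at x = -4 mm, y = -90 mm + this value in the station's frame.
- ball (a joint): Drop of the spring ball under the brass plunger on the scanner's +x side, in m: about 0.0005 while it rides on the flat strip, about 0.0034 when fully in the notch; above 0.0024 the scanner is within about 1.5 mm of the notch's centre.
- ball_tip (a point): Centre of the spring ball (16 mm across), pressed down on the strip by about 8 N. In the last 6 mm before the notch's centre it pulls the scanner forward with 3 to 5 N; past the centre it resists and takes 15 to 22 N to climb out. Let go within about 4 mm of the centre, the scanner settles in the notch by itself.
- spare_can: Bystander: black capacitor can, 50 mm across, 80 mm high, origin under its centre.
- meter: Bystander: yellow multimeter lying flat, 190 by 90 by 36 mm, origin under its centre.
- driver: Bystander: screwdriver with red handle, 200 mm long, lying on the bench; origin under its middle.
- bin: Bystander: black open parts tray, 100 by 140 by 50 mm, origin under its centre.
Not all that is in view belongs to the job. Of the things like the can, leave any that is brown or turquoise; of the rest the smaller one is meant.

How it is judged:
By the outcome, as a careful person would: the job done as asked, in the order asked, and still so for the second after the job is handed in, while the arm keeps its last pose, push and grip.
It also fails if it takes over 72 s, if anything falls off the work surface, if the arm or the gripper's body presses on something with over 40 N, if the wrist force passes 120 N, or if a joint passes its speed limit or range.

ROBOT

A 6-joint arm with a two-finger parallel gripper is mounted at the origin on the work surface. World frame = base frame: x ahead of the robot, y to its left, z up, the work surface at z = 0. Lengths are in m, angles in rad, forces in N, time in s.
With the tool pointing down it reaches from about 0.325 to 0.9 m from the base axis. Payload 6.1 kg.
Tool frame: the origin (TCP) lies at the very end of the fingers, on their centre line; the grasp point (between the pads) lies 19 mm behind it; z points along the fingers, y is the direction in which the jaws open and shut (so a half turn about z gives the same grasp; the last joint's range is limited). The gripper opens to 87 mm and grips with 3 to 60 N. Pads are 19 mm wide; open, the fingers measure 117 mm over their backs; the gripper's body (75 mm by 190 mm) begins 51 mm behind the grasp point.
Start: joints at [1.159, 0.22, 1.526, -0, 1.395, -0.126], TCP at [0.176, 0.6, 0.223] pointing down, gripper open.
Joint ranges: [-2.98, 2.98], [-0.91, 2.08], [0.09, 2.57], [-1.24, 4.39], [0.2, 2.65], [-2.68, 2.68]. Speed limits (rad/s): [2.57, 2.57, 3.01, 3.14, 3.14, 3.14].

INTERFACE

Orientations are given as [roll, pitch, yaw] about the fixed x, y, z axes, in that order (R = Rz(yaw) Ry(pitch) Rx(roll)).
In Python, from plant import ctrl gives the robot as it stands.
- The arm moves only by the tool carry_out, never from a script. Its argument "targets" is a list of rows, each a list of 7 numbers: the turn, a rotation vector about the tool's x, y, z in rad, then the shift along the tool's x, y, z in cm, then the opening, from -1 (shut) to 1 (fully open), so that 0 is half open. In form: [[wx, wy, wz, x, y, z, hand], ...]. A call has 1 to 10 rows; each row shifts and turns the commanded pose from where the row before left it, along the tool's axes as they then stand; what a row does not reach is not made up. A row lasts 1/8 s, in which the tool goes at most 62.5 mm and 10.7 degrees, less where a joint would pass 70% of its speed; a pose out of reach is approached as far as the arm can. A call is refused whole if a number of a shift passes 6.25 or a number of a turn 0.188, either way. A call with a gripper value outside its range is refused whole. The fingers move at their own pace and stop on an object; "newtons" is the grip in N (left out, the last holds). Time passes only in rows, so rows that do not move let the fingers close. It gives the time, the measured TCP pose, the force and the opening at its end, in the units of the state.
- ctrl.get_obs(): the state, without advancing time (a new reading comes with each control period).
- ctrl.grab_frame(name): name is "scene" or "top"; returns (picture, depth): 400x640x3 uint8, red, green, blue; 400x640 float32, m along the optical axis (not along the pixel's ray), 0 where there is no reading.
- ctrl.get_calibration(name): a dict with "fx", "fy", "cx", "cy" (pixels), "position" and "orientation" of the camera in the world. Camera axes: x right, y up, looking along -z (the intrinsics and any distortion apply to the point x, -y, -z); pixel columns grow to the right and rows downward; lengths in m; the calibration is good to about 2 mm. A picture is of the moment at which its call begins. get_calibration takes no time and is no camera call.
- ctrl.job_done(): hands the job in, once; it reports no verdict.
The state is a dict: "time": time; "joint_positions": joint angles; "qvel": joint speeds; "tau": joint torques, N m; "eef_pos": TCP position; "eef_rot": TCP orientation; "ft_force": force on the tool from outside, world axes, zero at the start; "torque": the same for the moment, N m; "opening": opening from 0.0 (shut) to 1.0 (fully open).
Only numpy, scipy, OpenCV 4.12 (cv2) and the standard library are available. Lean on these libraries where they do the work, as an engineer would, in place of code of your own. Each camera call takes 0.05 s, during which the arm holds its last target.

## Working session

There is one attempt and no reset: what is moved stays moved. The work goes in short steps, Python scripts to look and compute and a tool call to move; the robot and the scene stay as the last step left them, time stands still between calls to the robot, and variables do not carry over. Pictures are saved under pics/ and viewed, and the job is handed in when it is done.

Besides the shell and the picture viewer there is one more tool, called after ">>>" by a JSON object that holds its "fn" and its "kwargs". carry_out: Moves the arm, as the interface text tells. Its arguments: {"type":"object","properties":{"targets":{"type":"array"},"newtons":{"type":"number"}},"required":["targets"]}

```bash
ls; mkdir -p pics; python3 - <<'E'
from plant import ctrl
import cv2, numpy as np
print(ctrl.get_obs())
for n in ("scene","top"):
    p,d=ctrl.grab_frame(n); print(n,ctrl.get_calibration(n))
    cv2.imwrite(f"pics/{n}0.png",p[...,::-1]); np.save(f"pics/{n}0d.npy",d)
E
```

```text
pics
{'time': 0.0, 'joint_positions': array([ 1.15888282e+00,  2.21239369e-01,  1.52760588e+00, -1.07959207e-05,
        1.39465355e+00, -1.26112337e-01]), 'qvel': array([ 0.00124271, -0.00036863,  0.00043455,  0.00026562, -0.00086703,
        0.00104313]), 'tau': array([-3.85559169e-04, -4.94605350e+01, -3.87382221e+01,  6.98103150e-02,
        5.70249162e-02, -1.46567004e-04]), 'eef_pos': array([0.17597443, 0.59908469, 0.22143179]), 'eef_rot': array([-3.13970031e+00, -2.29211316e-04,  2.85579317e+00]), 'ft_force': array([ 0.40558401, -0.13281052,  0.46131443]), 'torque': array([ 0.02489919, -0.0083614 , -0.01361579]), 'opening': 0.9958015319463125}
scene {'fx': 478.13670507534624, 'fy': 478.13670507534624, 'cx': 312.53042414065044, 'cy': 195.91222876387351, 'position': array([ 1.38851929, -0.62186293,  0.94453527]), 'orientation': array([0.89255418, 0.0092822 , 0.90524042])}
top {'fx': 363.72492940277164, 'fy': 363.72492940277164, 'cx': 321.40370003262035, 'cy': 198.98542799785508, 'position': array([0.32925313, 0.0449198 , 1.06961654]), 'orientation': array([ 0.22065389, -0.00524078, -1.62029786])}
```

View pics/scene0.png

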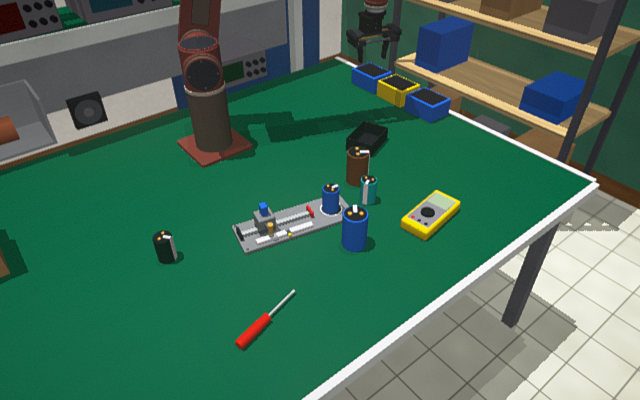

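View pics/top0.png

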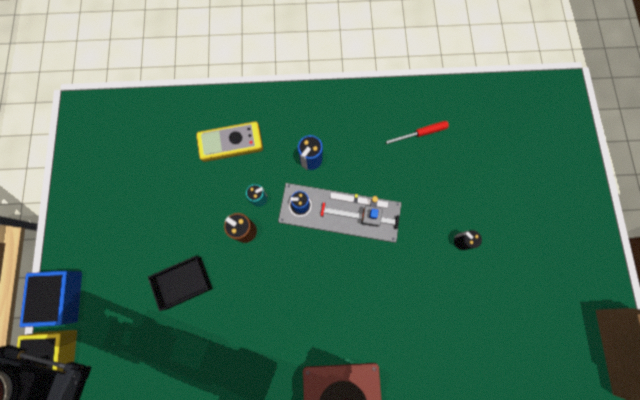

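The scene view shows the small blue can on the spot at (331,197), the scanner with its blue post at (264,215), and a larger blue decoy at (355,228). In the top view the can is at (299,202), the post at (373,214), the red stop at (323,209) and the yellow block near (356,197). Next I'll enlarge crops.

```bash
cat > h.py <<'E'
import numpy as np, cv2
from scipy.spatial.transform import Rotation as R
from plant import ctrl
def cam(n):
    c=ctrl.get_calibration(n); return c, R.from_euler('xyz',c['orientation']).as_matrix(), np.array(c['position'])
def ray(n,u,v):
    c,M,p=cam(n); d=M@np.array([(u-c['cx'])/c['fx'],-(v-c['cy'])/c['fy'],-1.]); return p,d
def atz(n,u,v,z):
    p,d=ray(n,u,v); return p+d*(z-p[2])/d[2]
def px(n,P):
    c,M,p=cam(n); q=M.T@(np.asarray(P)-p); return c['cx']+c['fx']*q[0]/-q[2], c['cy']-c['fy']*q[1]/-q[2]
def crop(src,out,u0,v0,w,h,s):
    im=cv2.imread(src)[v0:v0+h,u0:u0+w]; cv2.imwrite(out,cv2.resize(im,None,fx=s,fy=s,interpolation=cv2.INTER_CUBIC))
E
python3 - <<'E'
from h import *
for n in("scene","top"): print(ctrl.get_calibration(n).keys())
crop("pics/top0.png","pics/t1.png",270,170,140,80,5.7)
crop("pics/scene0.png","pics/s1.png",225,170,155,90,5)
E
```

```text
dict_keys(['fx', 'fy', 'cx', 'cy', 'position', 'orientation'])
dict_keys(['fx', 'fy', 'cx', 'cy', 'position', 'orientation'])
```

View pics/t1.png

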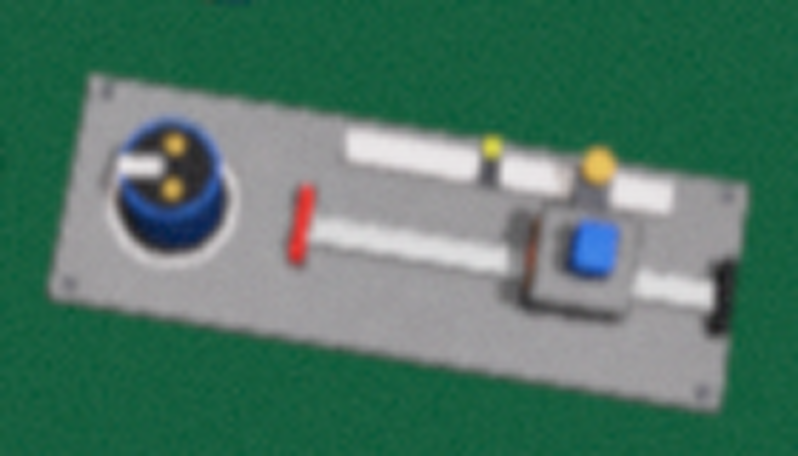

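View pics/s1.png

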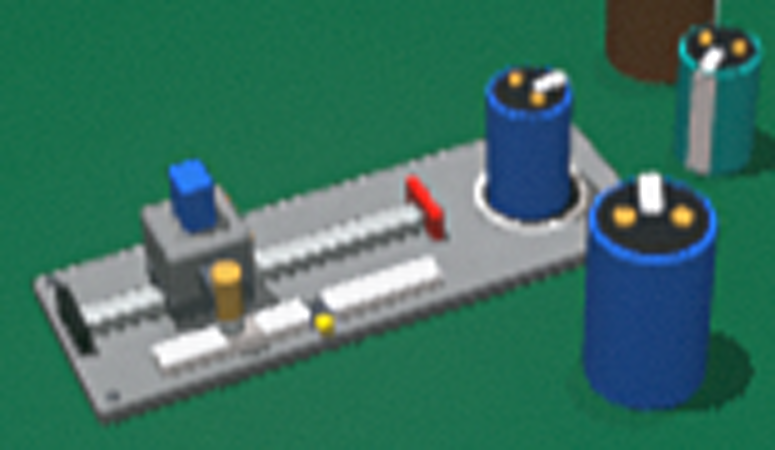

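The enlarged crops show the plate corners at (92,75), (748,185), (718,410) and (50,297) in t1. The can's bar runs from about (165,165) to (118,165), so the stripe points roughly away from the scanner. Now I'll fit the station's pose.

```bash
python3 - <<'E'
from h import *
from scipy.optimize import least_squares
def t(u,v): return (u/5.7+270-0.41, v/5.7+170-0.41)
def s(u,v): return (u/5+225-0.4, v/5+170-0.4)
# corners in station: +y left in top image; x?
C={'tl':(92,75),'tr':(748,185),'br':(718,408),'bl':(50,296)}
W={k:atz('top',*t(*v),.012) for k,v in C.items()}
for k in W: print(k,W[k].round(4))
# refine with both views: unknown station x,y,yaw
yv=(W['tl']+W['bl']-W['tr']-W['br'])/2; print('len',np.linalg.norm(yv),'wid',np.linalg.norm(W['tl']-W['bl']))
yaw0=np.arctan2(yv[1],yv[0])-np.pi/2
L={'tl':(60,190),'tr':(60,-160),'br':(-60,-160),'bl':(-60,190)}
Sc={'tr':(103,410),'br':(38,280)}
S={k:s(*v) for k,v in Sc.items()}
Rm=lambda a:np.array([[np.cos(a),-np.sin(a)],[np.sin(a),np.cos(a)]])
def res(p,pr=False):
    r=[]
    for k in L:
        xy=p[:2]+Rm(p[2])@np.array(L[k])/1000; P=[*xy,.012]
        a=np.subtract(px('top',P),t(*C[k])); r+=list(a)
        if k in S and k=='br': r+=list(np.subtract(px('scene',P),S[k]))
        if k=='tr': r+=list(np.subtract(px('scene',[*xy,.012]),S[k]))
    return np.array(r)
c=sum(W.values())/4
o=least_squares(res,[c[0],c[1],yaw0]); print(o.x, np.degrees(o.x[2])); print(res(o.x).round(2))
p=o.x
def st(x,y,z): return [*(p[:2]+Rm(p[2])@np.array([x,y])/1000),z/1000]
def inv(P): return Rm(p[2]).T@(P[:2]-p[:2])*1000
# measurements
print('can top centre (top)',inv(atz('top',*t(170,164),.092)), '(scene)',inv(atz('scene',*s(529,92),.092)))
print('spot',inv(atz('top',*t(173,202),.012)))
print('post top',inv(atz('top',*t(595,243),.102)),inv(atz('scene',*s(190,172),.102)))
print('bar ends top',inv(atz('top',*t(118,165),.093)),inv(atz('top',*t(162,168),.093)))
print('bar ends scene',inv(atz('scene',*s(565,77),.093)),inv(atz('scene',*s(537,89),.093)))
print('yellow',inv(atz('top',*t(491,148),.02)),inv(atz('scene',*s(323,322),.02)))
print('red',inv(atz('top',*t(302,222),.03)))
print('brass',inv(atz('top',*t(598,166),.05)))
np.save('st.npy',p)
E
```

```text
tl [0.6211 0.1324 0.012 ]
tr [ 0.5452 -0.2081  0.012 ]
br [ 0.43   -0.1815  0.012 ]
bl [0.5043 0.1573 0.012 ]
len 0.3478349961232247 wid 0.11946130520144292
[ 0.52297731 -0.03837703 -0.2152039 ] -12.330275107283528
[-0.69 -0.31 -0.28 -0.73 -0.6   0.15  0.12 -0.09 -1.49 -0.53 -0.95 -0.18]
can top centre (top) [  1.76075185 131.14840565] (scene) [  4.30430531 130.56804641]
spot [ -0.85692599 133.45604126]
post top [ -4.71031696 -75.55996488] [ -3.98710794 -75.68301581]
bar ends top [ -3.10791502 155.71021501] [ -1.04153621 134.50875987]
bar ends scene [  2.16202279 155.33948404] [  4.99316806 135.42219456]
yellow [ 53.26779566 -25.24023932] [ 57.59293932 -26.23268794]
red [-3.69574854 65.03815848]
brass [ 45.57098503 -77.98347226]
```

```bash
python3 - <<'E'
from h import *
p=np.load('st.npy')
c,M,o=cam('scene'); d=np.load('pics/scene0d.npy')
v,u=np.mgrid[:400,:640]
Pc=np.stack([(u-c['cx'])/c['fx']*d,-(v-c['cy'])/c['fy']*d,-d],-1); P=Pc@M.T+o
ct,st_=np.cos(p[2]),np.sin(p[2])
Q=(P[...,:2]-p[:2])@np.array([[ct,-st_],[st_,ct]])*1000
sx,sy,z=Q[...,0],Q[...,1],P[...,2]*1000
m=(d>0)&(z>25)&(abs(sx)<300)&(sy>-250)&(sy<400)
n,lab,stt,cen=cv2.connectedComponentsWithStats(m.astype(np.uint8))
for i in range(1,n):
    if stt[i,4]<40: continue
    k=lab==i; top=k&(z>np.percentile(z[k],98)-6)
    print(cen[i].round(),stt[i,4],'zmax',np.percentile(z[k],99).round(),'x',np.percentile(sx[k],[2,98]).round(),'y',np.percentile(sy[k],[2,98]).round(),'top',sx[top].mean().round(),sy[top].mean().round())
c,M,o=cam('top'); d=np.load('pics/top0d.npy')
Pc=np.stack([(u-c['cx'])/c['fx']*d,-(v-c['cy'])/c['fy']*d,-d],-1); P=Pc@M.T+o
Q=(P[...,:2]-p[:2])@np.array([[ct,-st_],[st_,ct]])*1000
sx,sy,z=Q[...,0],Q[...,1],P[...,2]*1000
print('TOP')
m=(d>0)&(z>30)&(abs(sx)<300)&(sy>-250)&(sy<400)
n,lab,stt,cen=cv2.connectedComponentsWithStats(m.astype(np.uint8))
for i in range(1,n):
    if stt[i,4]<20: continue
    k=lab==i; top=k&(z>np.percentile(z[k],90)-6)
    print(cen[i].round(),stt[i,4],'zmax',np.percentile(z[k],99).round(),'top ctr',((sx[top].min()+sx[top].max())/2).round(1),((sy[top].min()+sy[top].max())/2).round(1), 'ext',np.ptp(sx[top]).round(),np.ptp(sy[top]).round())
E
```

```text
[360. 166.] 1223 zmax 116.0 x [-282.   27.] y [238. 388.] top -97.0 280.0
[330. 196.] 434 zmax 96.0 x [-17.  29.] y [107. 151.] top 5.0 131.0
[424. 217.] 908 zmax 45.0 x [124. 228.] y [285. 397.] top 171.0 355.0
[265. 219.] 519 zmax 103.0 x [-23.  50.] y [-101.  -52.] top -1.0 -76.0
[309. 210.] 48 zmax 37.0 x [-20.  16.] y [47. 69.] top -1.0 65.0
[354. 225.] 926 zmax 116.0 x [125. 186.] y [ 93. 155.] top 153.0 126.0
[239. 232.] 40 zmax 36.0 x [-20.  16.] y [-157. -144.] top -2.0 -153.0
TOP
[240. 138.] 1045 zmax 45.0 top ctr 167.5 340.6 ext 119.0 118.0
[310. 150.] 652 zmax 117.0 top ctr 150.7 126.9 ext 68.0 68.0
[256. 194.] 312 zmax 84.0 top ctr 2.0 260.3 ext 49.0 48.0
[300. 200.] 316 zmax 96.0 top ctr 1.6 131.2 ext 50.0 49.0
[372. 213.] 423 zmax 104.0 top ctr -4.5 -76.1 ext 23.0 20.0
[323. 208.] 37 zmax 36.0 top ctr -3.6 64.9 ext 38.0 8.0
[239. 227.] 682 zmax 117.0 top ctr -101.4 280.6 ext 69.0 67.0
[397. 221.] 39 zmax 38.0 top ctr -5.2 -152.6 ext 36.0 8.0
[201. 275.] 155 zmax 53.0 top ctr -247.4 368.9 ext 103.0 62.0
```

```bash
cat >> h.py <<'E'
P0=np.load('st.npy')
def st(x,y,z):
    a=P0[2]; return np.array([P0[0]+(np.cos(a)*x-np.sin(a)*y)/1e3,P0[1]+(np.sin(a)*x+np.cos(a)*y)/1e3,z/1e3])
def inv(P):
    a=P0[2]; d=(np.asarray(P)[:2]-P0[:2])*1e3; return np.array([np.cos(a)*d[0]+np.sin(a)*d[1],-np.sin(a)*d[0]+np.cos(a)*d[1]])
def plan(target,phi=None):
    """shift (cm, tool axes now) to world target; world-jaw-angle phi; remaining rotvec in tool axes"""
    o=ctrl.get_obs(); M=R.from_euler('xyz',o['eef_rot']).as_matrix()
    print('t',o['time'],'tcp',o['eef_pos'].round(4),'station',inv(o['eef_pos']).round(1),'jaw',round(float(np.arctan2(M[1,1],M[0,1])),4),'F',o['ft_force'].round(1),'open',round(o['opening'],3))
    print('shift cm (tool)',(M.T@(np.asarray(target)-o['eef_pos'])*100).round(2))
    if phi is not None:
        D=R.from_euler('xyz',[np.pi,0,phi+np.pi/2]).as_matrix(); print('rotvec tool',R.from_matrix(M.T@D).as_rotvec().round(4))
E
python3 - <<'E'
from h import *
plan(st(2.5,131,223),-0.1); print(st(2.5,131,56),st(-4.5,-76,72))
E
```

```text
t 0.1 tcp [0.176  0.5991 0.2216] station [-475.1  548.7] jaw 1.285 F [ 1.   0.8 -0.4] open 0.999
shift cm (tool) [-50.59 -38.3   -0.09]
rotvec tool [-1.600e-03  1.000e-03  1.385e+00]
[0.55339425 0.08906731 0.056     ] [ 0.50235157 -0.11166297  0.072     ]
```

>>> {"fn": "carry_out", "kwargs": {"targets": [[0,0,0,-4.7,-3.5,0,1],[0,0,0,-4.7,-3.5,0,1],[0,0,0,-4.7,-3.5,0,1],[0,0,0,-4.7,-3.5,0,1],[0,0,0,-4.7,-3.5,0,1],[0,0,0,-4.7,-3.5,0,1],[0,0,0,-4.7,-3.5,0,1],[0,0,0,-4.7,-3.5,0,1],[0,0,0,-4.7,-3.5,0,1],[0,0,0,-3.6,-3.3,0,1]], "newtons": 10}}

```text
time: 1.35
eef_pos: [0.5194, 0.1343, 0.2222]
eef_rot: [-3.141, -0.0, 2.855]
ft_force: [0.6, -0.0, 0.2]
opening: 1.002
```

>>> {"fn": "carry_out", "kwargs": {"targets": [[0,0,0.173,0,0,0,1],[0,0,0.173,0,0,0,1],[0,0,0.173,0,0,0,1],[0,0,0.173,0,0,0,1],[0,0,0.173,0,0,0,1],[0,0,0.173,0,0,0,1],[0,0,0.173,0,0,0,1],[0,0,0.173,0,0,0,1],[0,0,0,0,0,0,1]]}}

```text
time: 2.48
eef_pos: [0.5182, 0.1363, 0.2221]
eef_rot: [-3.141, 0.0, 1.473]
ft_force: [0.1, -0.3, -0.2]
opening: 0.999
```

```bash
python3 - <<'E'
from h import *
plan(st(2.5,131,56),-0.1)
print(ctrl.get_obs()['joint_positions'])
p,d=ctrl.grab_frame("scene"); cv2.imwrite("pics/scene2.png",p[...,::-1]); crop("pics/scene2.png","pics/s2.png",225,100,200,150,4)
E
```

```text
t 2.475 tcp [0.5182 0.1363 0.2221] station [-42.  169.6] jaw -0.0975 F [ 0.1 -0.3 -0.2] open 0.999
shift cm (tool) [-4.36  3.98 16.61]
rotvec tool [-0.0008  0.0002  0.0025]
[ 1.10022385e-01  7.93499837e-03  1.75861708e+00 -1.37564885e-05
  1.37587654e+00  2.07495962e-01]
```

View pics/s2.png

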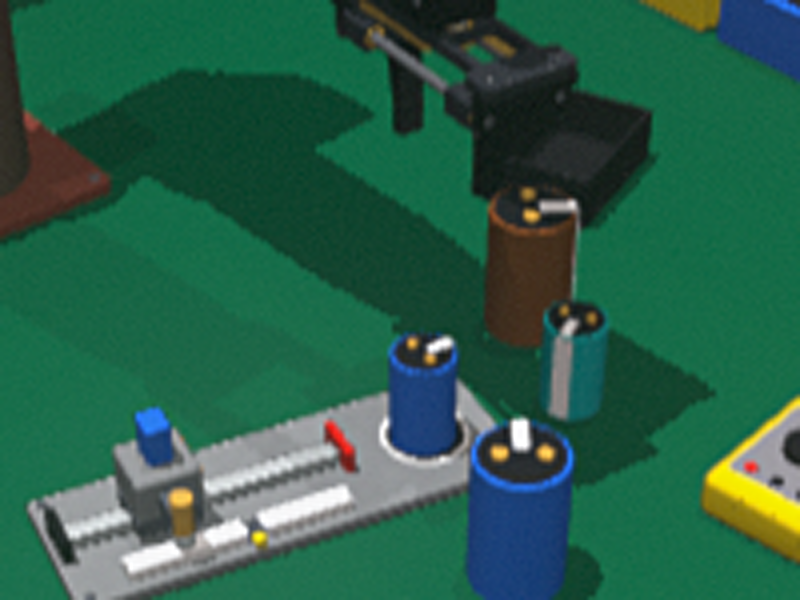

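The gripper is open above and short of the can, which stands at about (425,395). Next I'll move over it, then lower and close.

>>> {"fn": "carry_out", "kwargs": {"targets": [[0,0,0,-2.2,2,0,1],[0,0,0,-2.2,2,0,1],[0,0,0,0,0,0,1],[0,0,0,0,0,3,1]]}}

```text
time: 3.02
eef_pos: [0.5557, 0.0888, 0.1947]
eef_rot: [3.137, -0.001, 1.474]
ft_force: [-0.3, -0.1, -0.5]
opening: 1.002
```

```bash
python3 - <<'E'
from h import *
plan(st(2.5,131,56),-0.1)
E
```

```text
t 3.025 tcp [0.5557 0.0888 0.1947] station [  4.8 131.3] jaw -0.0972 F [-0.3 -0.1 -0.5] open 1.002
shift cm (tool) [-1.000e-02 -3.000e-01  1.387e+01]
rotvec tool [ 0.005  -0.001   0.0028]
```

>>> {"fn": "carry_out", "kwargs": {"targets": [[0,0,0,0,-0.2,4,1],[0,0,0,0,0,4,1],[0,0,0,0,0,3.5,1],[0,0,0,0,0,2,1],[0,0,0,0,0,0.3,1]]}}

```text
time: 3.65
eef_pos: [0.5499, 0.0894, 0.0527]
eef_rot: [-3.137, 0.0, 1.474]
ft_force: [0.3, -0.1, 1.1]
opening: 1.0
```

>>> {"fn": "carry_out", "kwargs": {"targets": [[0,0,0,0,0,0,-1],[0,0,0,0,0,0,-1],[0,0,0,0,0,0,-1],[0,0,0,0,0,0,-1],[0,0,0,0,0,0,-1],[0,0,0,0,0,0,-1]], "newtons": 4}}

```text
time: 4.4
eef_pos: [0.552, 0.0888, 0.0549]
eef_rot: [3.141, -0.0, 1.472]
ft_force: [-1.1, 0.4, 4.2]
opening: 0.573
```

```bash
python3 - <<'E'
from h import *
plan(st(2.5,131,56),-0.1)
E
```

```text
t 4.4 tcp [0.552  0.0888 0.0549] station [  1.2 130.5] jaw -0.099 F [-1.1  0.4  4.2] open 0.573
shift cm (tool) [ 0.04  0.13 -0.11]
rotvec tool [ 0.0002 -0.0001  0.001 ]
```

Gripped: the opening is 0.573, which is 50 mm. Now I'll open, turn the jaws 90° and close again to centre along the other axis.

>>> {"fn": "carry_out", "kwargs": {"targets": [[0,0,0,0,0,0,1],[0,0,0,0,0,0,1],[0,0,0,0,0,0,1],[0,0,0,0,0,0,1]]}}

```text
time: 4.9
eef_pos: [0.5519, 0.0888, 0.0544]
eef_rot: [-3.141, 0.0, 1.472]
ft_force: [-0.6, 0.0, -0.5]
opening: 0.938
```

>>> {"fn": "carry_out", "kwargs": {"targets": [[0,0,0.173,0,0,0,1],[0,0,0.173,0,0,0,1],[0,0,0.173,0,0,0,1],[0,0,0.173,0,0,0,1],[0,0,0.173,0,0,0,1],[0,0,0.173,0,0,0,1],[0,0,0.173,0,0,0,1],[0,0,0.173,0,0,0,1],[0,0,0.173,0,0,0,1],[0,0,0,0,0,0,1]]}}

```text
time: 6.15
eef_pos: [0.5519, 0.0888, 0.0545]
eef_rot: [3.142, 0.0, -0.084]
ft_force: [-0.4, -0.5, 0.4]
opening: 1.002
```

>>> {"fn": "carry_out", "kwargs": {"targets": [[0,0,0,0,0,0,-1],[0,0,0,0,0,0,-1],[0,0,0,0,0,0,-1],[0,0,0,0,0,0,-1],[0,0,0,0,0,0,-1],[0,0,0,0,0,0,-1]], "newtons": 4}}

```text
time: 6.9
eef_pos: [0.552, 0.0889, 0.0546]
eef_rot: [-3.141, -0.0, -0.085]
ft_force: [0.4, 0.2, -0.5]
opening: 0.574
```

```bash
python3 - <<'E'
from h import *
plan(st(0,135,56),1.356)
for n in("scene","top"):
    p,d=ctrl.grab_frame(n); cv2.imwrite(f"pics/{n}3.png",p[...,::-1])
crop("pics/scene3.png","pics/s3.png",265,130,130,100,6)
crop("pics/top3.png","pics/t3.png",250,150,130,100,6)
E
```

```text
t 6.9 tcp [0.552  0.0889 0.0546] station [  1.2 130.5] jaw -1.6559 F [ 0.4  0.2 -0.5] open 0.574
shift cm (tool) [-0.06 -0.46 -0.14]
rotvec tool [ 1.0000e-04 -2.0000e-04 -3.0119e+00]
```

View pics/s3.png

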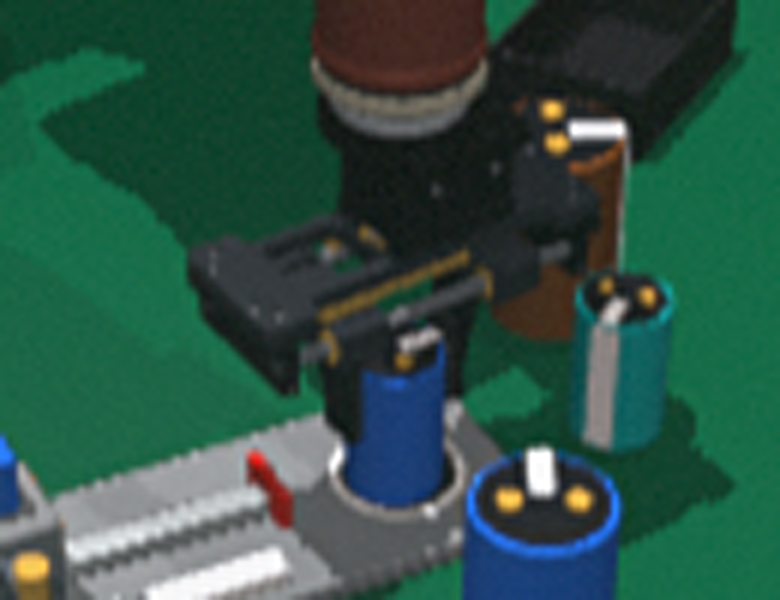

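View pics/t3.png

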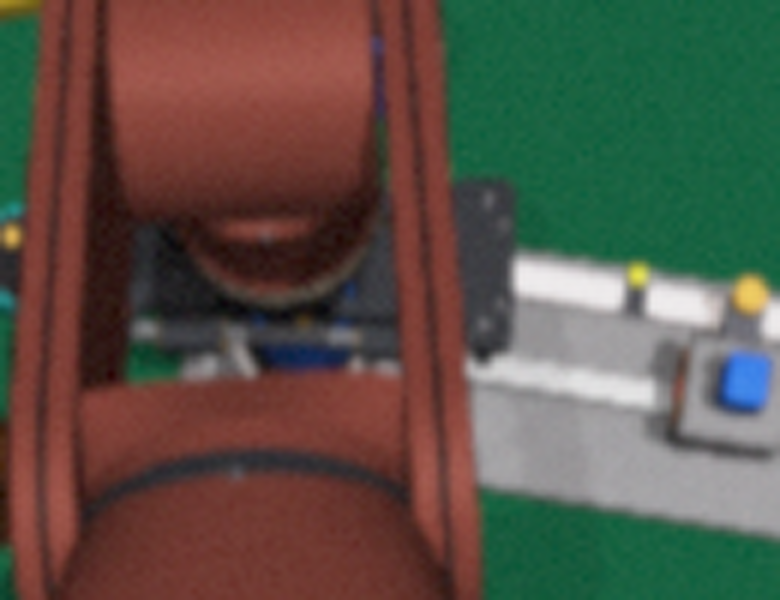

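The can is still centred on its spot between the fingers, with its base at about (397,480) in s3. The bar points about 97° in the station frame, so it needs +173° (3.02 rad), which is 17 rows of about -0.178 about tool z.

>>> {"fn": "carry_out", "kwargs": {"targets": [[0,0,0,0,0,0,-1],[0,0,-0.1,0,0,0,-1],[0,0,-0.17,0,0,0,-1],[0,0,-0.17,0,0,0,-1],[0,0,-0.17,0,0,0,-1],[0,0,-0.17,0,0,0,-1],[0,0,-0.17,0,0,0,-1],[0,0,-0.17,0,0,0,-1],[0,0,-0.17,0,0,0,-1],[0,0,-0.17,0,0,0,-1]], "newtons": 15}}

```text
time: 8.25
eef_pos: [0.5521, 0.0885, 0.0546]
eef_rot: [3.141, 0.001, 1.38]
ft_force: [0.4, -0.6, -0.5]
opening: 0.572
```

>>> {"fn": "carry_out", "kwargs": {"targets": [[0,0,-0.17,0,0,0,-1],[0,0,-0.17,0,0,0,-1],[0,0,-0.17,0,0,0,-1],[0,0,-0.17,0,0,0,-1],[0,0,-0.17,0,0,0,-1],[0,0,-0.17,0,0,0,-1],[0,0,-0.17,0,0,0,-1],[0,0,-0.17,0,0,0,-1],[0,0,-0.1,0,0,0,-1],[0,0,0,0,0,0,-1]]}}

```text
time: 9.5
eef_pos: [0.552, 0.0887, 0.0546]
eef_rot: [-3.141, 0.0, 2.834]
ft_force: [-0.1, 0.1, -0.2]
opening: 0.576
```

```bash
python3 - <<'E'
from h import *
plan(st(1.2,130.5,54.6),1.365)
p,d=ctrl.grab_frame("scene"); cv2.imwrite("pics/scene4.png",p[...,::-1])
crop("pics/scene4.png","pics/s4.png",265,130,130,100,6)
E
```

```text
t 9.5 tcp [0.552  0.0887 0.0546] station [  1.2 130.4] jaw 1.2631 F [-0.1  0.1 -0.2] open 0.576
shift cm (tool) [ 0.    0.01 -0.  ]
rotvec tool [-1.000e-04  1.000e-04 -1.019e-01]
```

View pics/s4.png

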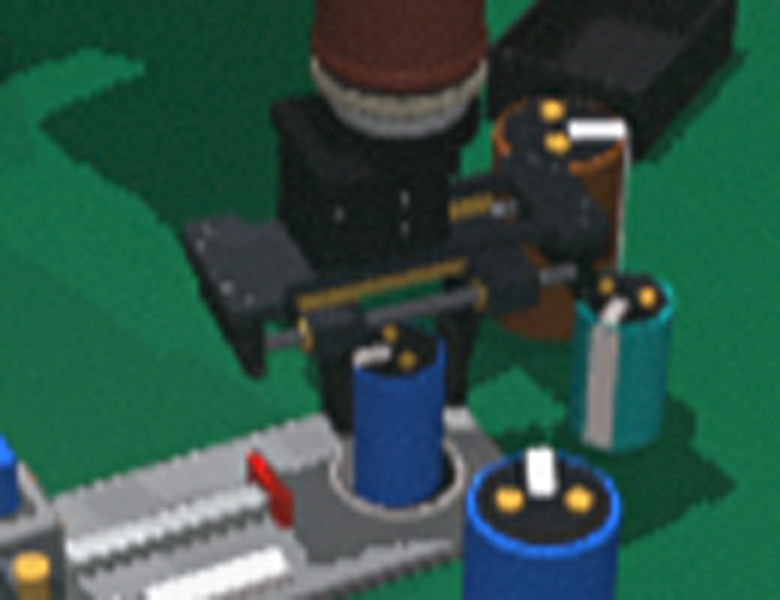

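The bar now points towards the scanner at about (372,355) in s4, with 0.10 rad left. I'll finish the turn, release, retreat and look.

>>> {"fn": "carry_out", "kwargs": {"targets": [[0,0,-0.1,0,0,0,-1],[0,0,0,0,0,0,-1],[0,0,0,0,0,0,-1],[0,0,0,0,0,0,1],[0,0,0,0,0,0,1],[0,0,0,0,0,0,1],[0,0,0,0,0,0,1],[0,0,0,0,0,-3,1],[0,0,0,0,0,-5,1],[0,0,0,0,0,-6,1]]}}

```text
time: 10.8
eef_pos: [0.5509, 0.0888, 0.1948]
eef_rot: [-3.141, -0.003, 2.935]
ft_force: [0.1, -0.4, 0.2]
opening: 1.002
```

>>> {"fn": "carry_out", "kwargs": {"targets": [[0,0,0,0,-6,0,1],[0,0,0,0,-6,0,1],[0,0,0,0,-6,0,1],[0,0,0,0,-2,0,1],[0,0,0,0,0,0,1]]}}

```text
time: 11.42
eef_pos: [0.5105, -0.1084, 0.1946]
eef_rot: [-3.142, 0.0, 2.932]
ft_force: [-0.4, -0.2, 0.2]
opening: 0.998
```

```bash
python3 - <<'E'
from h import *
plan(st(-4.5,-76,72),1.356)
for n in("scene","top"):
    p,d=ctrl.grab_frame(n); cv2.imwrite(f"pics/{n}5.png",p[...,::-1]); np.save(f'pics/{n}5d.npy',d)
crop("pics/scene5.png","pics/s5.png",300,160,80,60,10)
crop("pics/top5.png","pics/t5.png",270,175,80,60,10)
E
```

```text
t 11.425 tcp [ 0.5105 -0.1084  0.1946] station [  2.8 -71.1] jaw 1.3609 F [-0.4 -0.2  0.2] open 0.998
shift cm (tool) [ 0.73 -0.49 12.26]
rotvec tool [-0.0001  0.      0.0049]
```

View pics/s5.png

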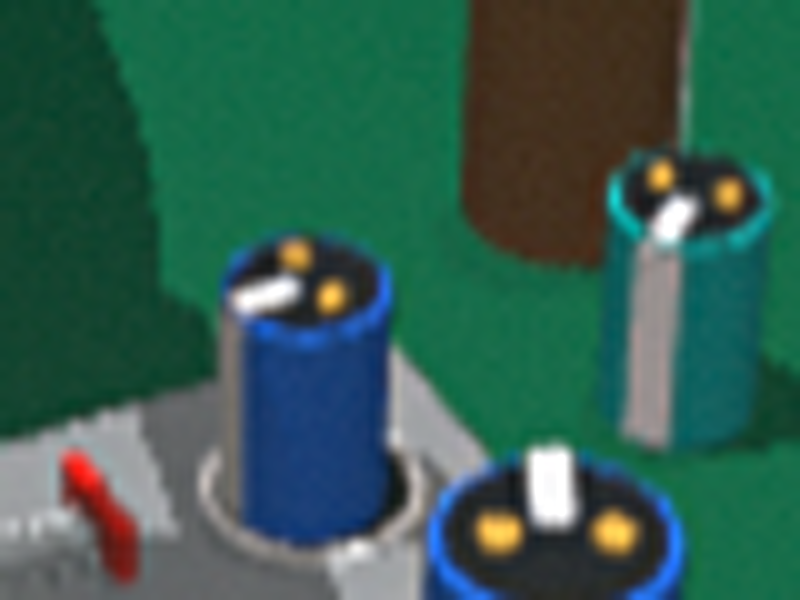

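View pics/t5.png

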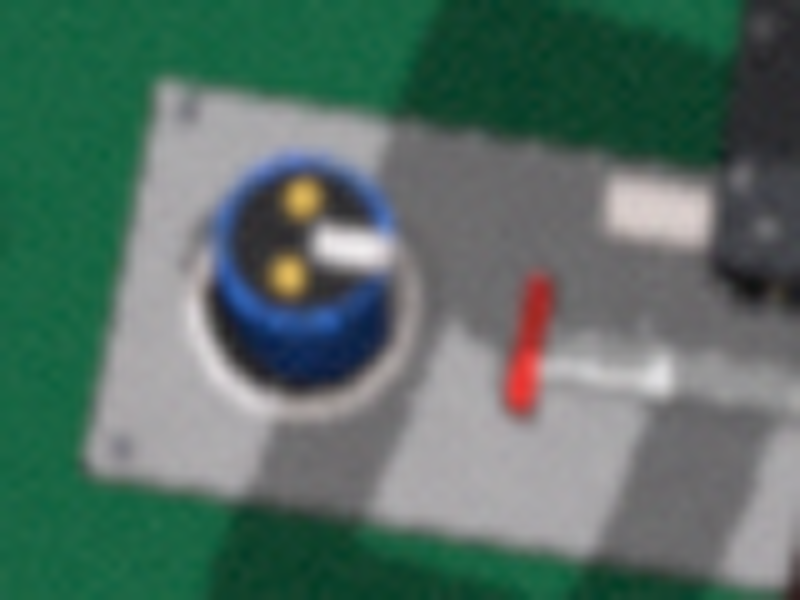

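The can stands upright on the spot with its stripe towards the scanner. In t5 the bar runs from (320,241) to (392,252) and the terminals are at (303,198) and (289,276). In s5 the terminals are at (296,254) and (331,297). I'll measure the angle.

```bash
python3 - <<'E'
from h import *
t=lambda u,v:(u/10+270-.45,v/10+175-.45); s=lambda u,v:(u/10+300-.45,v/10+160-.45)
ang=lambda d:np.degrees(np.arctan2(d[1],d[0]))
for n,f,a,b in(("top",t,(303,198),(289,276)),("scene",s,(296,254),(331,297))):
    A=inv(atz(n,*f(*a),.096));B=inv(atz(n,*f(*b),.096)); print(n,'terms',A,B,'ang of B-A',ang(B-A),'-> facing', ang(B-A)+90)
print('bar top',ang(inv(atz('top',*t(392,252),.094))-inv(atz('top',*t(320,240),.094))))
print('bar scene',ang(inv(atz('scene',*s(236,301),.094))-inv(atz('scene',*s(298,286),.094))))
# image-based sub-pixel bar: white mask with weights
for n,u0,u1,v0,v1 in(("top",300,311,196,204),("scene",322,331,186,193)):
    im=cv2.imread(f'pics/{n}5.png')[...,::-1].astype(float); w=np.clip(im.min(2)-110,0,None)
    m=np.zeros_like(w); m[v0:v1,u0:u1]=w[v0:v1,u0:u1]
    v,u=np.nonzero(m); W=m[v,u]
    X=np.array([inv(atz(n,a,b,.094)) for a,b in zip(u,v)])
    c=np.average(X,axis=0,weights=W); C=np.cov(X.T,aweights=W); e,V=np.linalg.eigh(C); d=V[:,1]; d*=-np.sign(d[1])
    print(n,'bar centre',c,'axis',ang(d),'eig',np.sqrt(e))
    # plate local y direction check
# line through can centre: top rim centre
print('can c top',inv(atz('top',*t(302,243),.092)),'scene',inv(atz('scene',*s(307,289),.092)))
print('spot top',inv(atz('top',*t(305,300),.012)))
# plate long edge angle in top5
a=atz('top',*t(160,80),.012);b=atz('top',*t(610,164),.012);print('edge ang in st',ang(inv(b)-inv(a)))
a=atz('top',*t(88,470),.012);b=atz('top',*t(790,596),.012);print('edge ang in st',ang(inv(b)-inv(a)))
E
```

```text
top terms [ 12.23813802 131.60842342] [ -9.99299291 131.48606579] ang of B-A -179.68465368875596 -> facing -89.68465368875596
scene terms [ -5.60021092 131.55640502] [ 16.91307041 131.23931447] ang of B-A -0.8069347587591205 -> facing 89.19306524124087
bar top -90.11898957861992
bar scene -95.11612156524184
top bar centre [  1.16845539 115.04523708] axis -90.61585886519337 eig [2.8778654  6.53354517]
scene bar centre [  5.37522085 115.86425202] axis -83.60795677082181 eig [2.91804631 5.77008097]
can c top [  0.55800496 129.99245818] scene [  5.99259477 129.20091739]
spot top [  0.62466793 133.3944332 ]
edge ang in st -91.32666145271891
edge ang in st -90.70136887390873
```

The facing is −90° within about 1°, so the can is done. Now I'll estimate the slide distance and go to the post.

```bash
python3 - <<'E'
from h import *
for n,pts in(("top",[(491/5.7+269.6,148/5.7+169.6,'yel'),(598/5.7+269.6,166/5.7+169.6,'brass')]),("scene",[(323/5+224.6,322/5+169.6,'yel'),(227/5+224.6,270/5+169.6,'brass')])):
    d=np.load(f'pics/{n}0d.npy'); c,M,o=cam(n)
    for u,v,k in pts:
        z=d[int(round(v)),int(round(u))]; P=o+z*ray(n,u,v)[1]; print(n,k,inv(P).round(1),P[2].round(4))
E
```

```text
top yel [ 53.  -25.2] 0.021
top brass [ 41.3 -76.1] 0.067
scene yel [ 54.4 -25. ] 0.0167
scene brass [ 44.4 -75.5] 0.0685
```

>>> {"fn": "carry_out", "kwargs": {"targets": [[0,0,0,0.7,-0.5,0,1],[0,0,0,0,0,4,1],[0,0,0,0,0,4,1],[0,0,0,0,0,0,1]]}}

```text
time: 12.02
eef_pos: [0.5, -0.1085, 0.1113]
eef_rot: [3.14, -0.008, 2.936]
ft_force: [-1.0, -0.3, 0.3]
opening: 0.998
```

```bash
python3 - <<'E'
from h import *
plan(st(-4.5,-76,72),1.356)
p,d=ctrl.grab_frame("scene"); cv2.imwrite("pics/scene6.png",p[...,::-1])
crop("pics/scene6.png","pics/s6.png",210,150,130,100,6)
E
```

```text
t 12.025 tcp [ 0.5    -0.1085  0.1113] station [ -7.5 -73.4] jaw 1.3654 F [-1.  -0.3  0.3] open 0.998
shift cm (tool) [-0.33 -0.27  3.93]
rotvec tool [ 0.0012 -0.0075  0.0094]
```

View pics/s6.png

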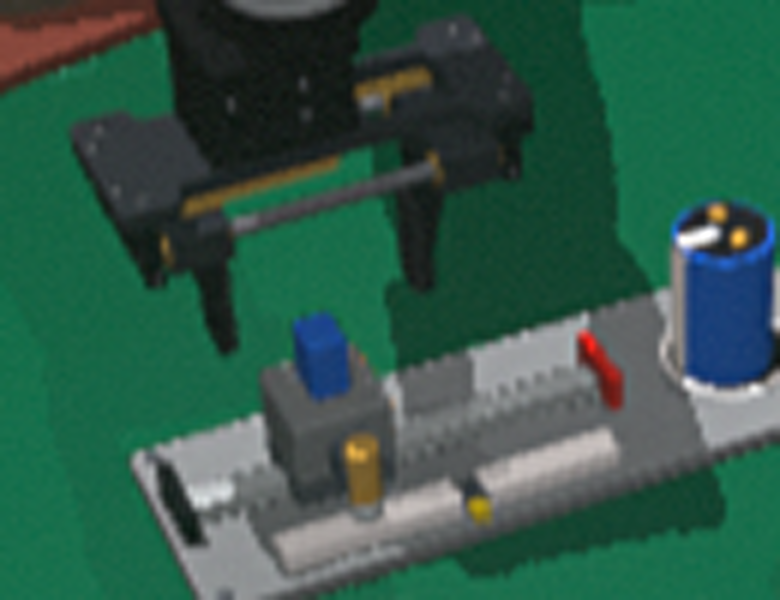

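The jaws straddle the post at (323,355) in s6. The notch gap is at about (472,490) beside the yellow block, roughly 50.5 mm of travel from here. I'll let the arm settle, correct and lower.

>>> {"fn": "carry_out", "kwargs": {"targets": [[0,0,0,0,0,0,1],[0,0,0,0,0,0,1]]}}

```text
time: 12.32
eef_pos: [0.5044, -0.1108, 0.1166]
eef_rot: [-3.141, 0.003, 2.935]
ft_force: [-0.0, 0.4, -0.1]
opening: 0.999
```

```bash
python3 - <<'E'
from h import *
plan(st(-4.5,-76,73),1.356)
E
```

```text
t 12.325 tcp [ 0.5044 -0.1108  0.1166] station [ -2.7 -74.7] jaw 1.3643 F [-0.   0.4 -0.1] open 0.999
shift cm (tool) [ 0.19 -0.13  4.36]
rotvec tool [-0.0006  0.0034  0.0083]
```

>>> {"fn": "carry_out", "kwargs": {"targets": [[0,0,0.01,0.15,-0.1,2.4,1],[0,0,0,0,0,1.5,1],[0,0,0,0,0,0.3,1],[0,0,0,0,0,0,1],[0,0,0,0,0,0,1]]}}

```text
time: 12.95
eef_pos: [0.502, -0.1113, 0.0733]
eef_rot: [-3.141, 0.001, 2.925]
ft_force: [0.1, 0.4, -1.2]
opening: 0.995
```

```bash
python3 - <<'E'
from h import *
plan(st(-4.5,-76,73),1.356)
E
```

```text
t 12.95 tcp [ 0.502  -0.1113  0.0733] station [ -5.  -75.7] jaw 1.3541 F [ 0.1  0.4 -1.2] open 0.995
shift cm (tool) [-0.05 -0.03  0.03]
rotvec tool [-0.0002  0.0013 -0.0019]
```

>>> {"fn": "carry_out", "kwargs": {"targets": [[0,0,0,0,0,0,-1],[0,0,0,0,0,0,-1],[0,0,0,0,0,0,-1],[0,0,0,0,0,0,-1],[0,0,0,0,0,0,-1],[0,0,0,0,0,0,-1],[0,0,0,0,0,0,-1],[0,0,0,0,0,0,-1]], "newtons": 20}}

```text
time: 13.95
eef_pos: [0.5013, -0.1111, 0.0725]
eef_rot: [-3.142, -0.0, 2.925]
ft_force: [-0.4, -0.4, 0.2]
opening: 0.229
```

```bash
python3 - <<'E'
from h import *
plan(st(-4.5,-76,73),1.356)
p,d=ctrl.grab_frame("scene"); cv2.imwrite("pics/scene7.png",p[...,::-1])
crop("pics/scene7.png","pics/s7.png",210,150,130,100,6)
E
```

```text
t 13.95 tcp [ 0.5013 -0.1111  0.0725] station [ -5.6 -75.7] jaw 1.3539 F [-0.4 -0.4  0.2] open 0.229
shift cm (tool) [-0.11 -0.03 -0.05]
rotvec tool [-0.0001 -0.     -0.0021]
```

View pics/s7.png

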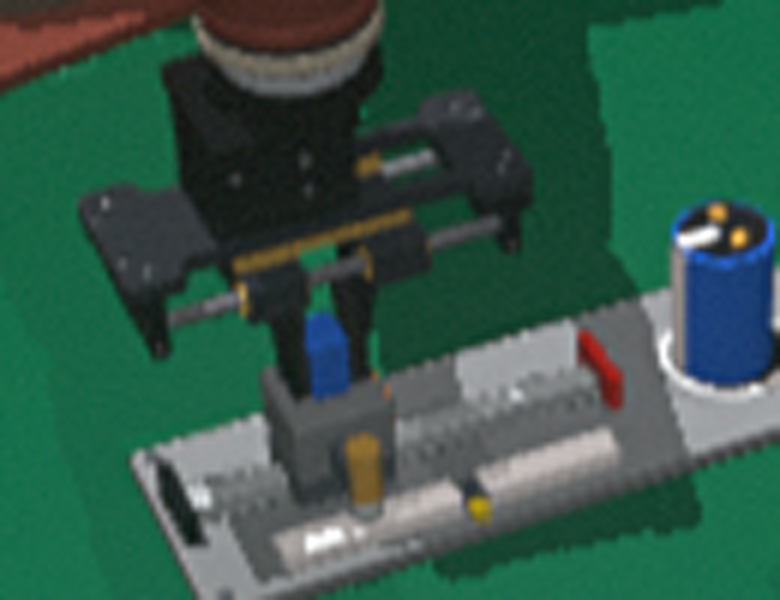

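The post is gripped, at an opening of 20 mm. I'll slide in steps, watching the force.

>>> {"fn": "carry_out", "kwargs": {"targets": [[0,0,0,0,0.4,0,-1],[0,0,0,0,0.4,0,-1],[0,0,0,0,0.4,0,-1],[0,0,0,0,0.4,0,-1],[0,0,0,0,0.4,0,-1],[0,0,0,0,0.4,0,-1],[0,0,0,0,0.4,0,-1],[0,0,0,0,0.4,0,-1],[0,0,0,0,0,0,-1],[0,0,0,0,0,0,-1]], "newtons": 25}}

```text
time: 15.25
eef_pos: [0.5083, -0.0797, 0.0725]
eef_rot: [3.141, 0.0, 2.925]
ft_force: [1.1, -0.4, -0.9]
opening: 0.225
```

```bash
cat >> h.py <<'E'
def slide():
    o=ctrl.get_obs(); a=P0[2]; f=o['ft_force']
    print('t',o['time'],'st',inv(o['eef_pos']).round(2),'z',o['eef_pos'][2].round(4),'Fy_st',round(float(-np.sin(a)*f[0]+np.cos(a)*f[1]),2),'Fx_st',round(float(np.cos(a)*f[0]+np.sin(a)*f[1]),2),'Fz',f[2].round(2),'open',round(o['opening'],3))
E
python3 -c "
from h import *
slide()"
```

```text
t 15.25 st [ -5.47 -43.47] z 0.0725 Fy_st -0.18 Fx_st 1.12 Fz -0.87 open 0.225
```

>>> {"fn": "carry_out", "kwargs": {"targets": [[0,0,0,0,0.3,0,-1],[0,0,0,0,0.3,0,-1],[0,0,0,0,0.3,0,-1],[0,0,0,0,0.1,0,-1],[0,0,0,0,0,0,-1]]}}

```text
time: 15.88
eef_pos: [0.5104, -0.0706, 0.0725]
eef_rot: [-3.141, 0.0, 2.925]
ft_force: [-0.2, -4.9, -1.3]
opening: 0.23
```

```bash
python3 -c "
from h import *
slide()"
```

```text
t 15.875 st [ -5.43 -34.2 ] z 0.0725 Fy_st -4.85 Fx_st 0.82 Fz -1.29 open 0.23
```

>>> {"fn": "carry_out", "kwargs": {"targets": [[0,0,0,0,0.1,0,-1],[0,0,0,0,0.1,0,-1]]}}

```text
time: 16.12
eef_pos: [0.5108, -0.0689, 0.0726]
eef_rot: [-3.14, 0.0, 2.925]
ft_force: [-0.4, -5.0, -1.4]
opening: 0.232
```

```bash
python3 -c "
from h import *
slide()"
```

```text
t 16.125 st [ -5.42 -32.39] z 0.0726 Fy_st -4.96 Fx_st 0.71 Fz -1.37 open 0.232
```

>>> {"fn": "carry_out", "kwargs": {"targets": [[0,0,0,0,0.1,0,-1],[0,0,0,0,0,0,-1]]}}

```text
time: 16.38
eef_pos: [0.5111, -0.0674, 0.0725]
eef_rot: [-3.141, 0.0, 2.925]
ft_force: [0.9, -3.7, -2.2]
opening: 0.223
```

```bash
python3 -c "
from h import *
slide()"
```

```text
t 16.375 st [ -5.41 -30.92] z 0.0725 Fy_st -3.42 Fx_st 1.66 Fz -2.22 open 0.223
```

>>> {"fn": "carry_out", "kwargs": {"targets": [[0,0,0,0,0.1,0,-1],[0,0,0,0,0,0,-1]]}}

```text
time: 16.62
eef_pos: [0.5114, -0.066, 0.0726]
eef_rot: [3.141, 0.0, 2.925]
ft_force: [1.5, -2.9, -1.3]
opening: 0.229
```

```bash
python3 - <<'E'
from h import *
slide()
p,d=ctrl.grab_frame("scene"); cv2.imwrite("pics/scene8.png",p[...,::-1])
crop("pics/scene8.png","pics/s8.png",240,190,80,60,10)
E
```

```text
t 16.625 st [ -5.4  -29.48] z 0.0726 Fy_st -2.47 Fx_st 2.09 Fz -1.26 open 0.229
```

View pics/s8.png

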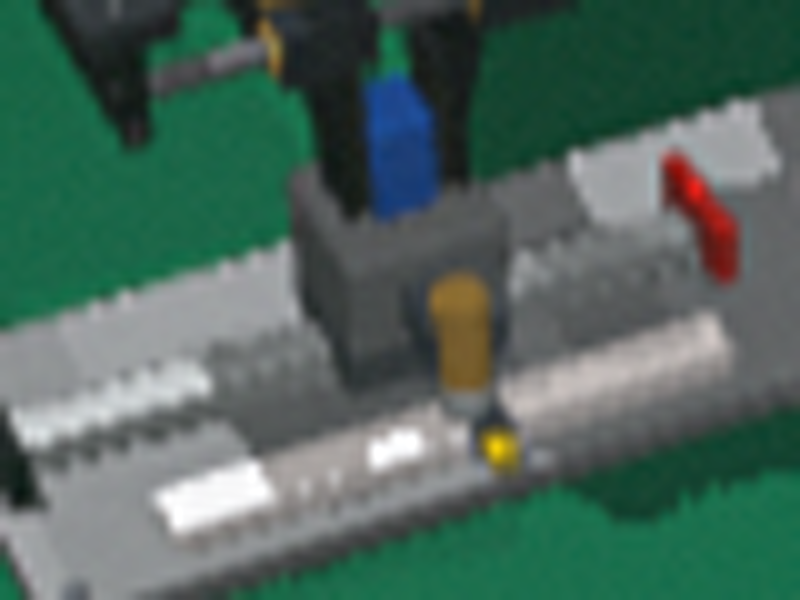

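The ball under the brass plunger, at (465,400) in s8, is about 4 mm short of the gap beside the yellow block at (500,447). I'll continue in 1 mm steps.

>>> {"fn": "carry_out", "kwargs": {"targets": [[0,0,0,0,0.1,0,-1],[0,0,0,0,0,0,-1]]}}

```text
time: 16.92
eef_pos: [0.5116, -0.0647, 0.0725]
eef_rot: [3.141, 0.0, 2.925]
ft_force: [2.5, -1.8, -2.8]
opening: 0.23
```

```bash
python3 -c "
from h import *
slide()"
```

```text
t 16.925 st [ -5.44 -28.17] z 0.0725 Fy_st -1.27 Fx_st 2.8 Fz -2.76 open 0.23
```

>>> {"fn": "carry_out", "kwargs": {"targets": [[0,0,0,0,0.1,0,-1],[0,0,0,0,0,0,-1]]}}

```text
time: 17.18
eef_pos: [0.5119, -0.0637, 0.0725]
eef_rot: [3.141, 0.0, 2.925]
ft_force: [3.1, -0.7, -3.5]
opening: 0.227
```

```bash
python3 -c "
from h import *
slide()"
```

```text
t 17.175 st [ -5.42 -27.06] z 0.0725 Fy_st 0.03 Fx_st 3.17 Fz -3.5 open 0.227
```

>>> {"fn": "carry_out", "kwargs": {"targets": [[0,0,0,0,0.05,0,-1],[0,0,0,0,0,0,-1]]}}

```text
time: 17.42
eef_pos: [0.5119, -0.0635, 0.0725]
eef_rot: [3.141, 0.0, 2.925]
ft_force: [3.8, -0.9, -4.6]
opening: 0.227
```

```bash
python3 -c "
from h import *
slide()"
```

```text
t 17.425 st [ -5.44 -26.94] z 0.0725 Fy_st -0.04 Fx_st 3.89 Fz -4.61 open 0.227
```

>>> {"fn": "carry_out", "kwargs": {"targets": [[0,0,0,0,0.1,0,-1],[0,0,0,0,0,0,-1]]}}

```text
time: 17.68
eef_pos: [0.5121, -0.0624, 0.0725]
eef_rot: [3.141, 0.0, 2.925]
ft_force: [4.1, 1.2, -4.0]
opening: 0.227
```

```bash
python3 -c "
from h import *
slide()"
```

```text
t 17.675 st [ -5.44 -25.83] z 0.0725 Fy_st 2.08 Fx_st 3.78 Fz -3.99 open 0.227
```

>>> {"fn": "carry_out", "kwargs": {"targets": [[0,0,0,0,0.05,0,-1],[0,0,0,0,0,0,-1]]}}

```text
time: 17.92
eef_pos: [0.5122, -0.062, 0.0725]
eef_rot: [3.141, 0.0, 2.925]
ft_force: [3.5, 0.2, -3.8]
opening: 0.226
```

```bash
python3 - <<'E'
from h import *
slide()
p,d=ctrl.grab_frame("scene"); cv2.imwrite("pics/scene9.png",p[...,::-1])
crop("pics/scene9.png","pics/s9.png",240,190,80,60,10)
E
```

```text
t 17.925 st [ -5.44 -25.42] z 0.0725 Fy_st 0.93 Fx_st 3.37 Fz -3.83 open 0.226
```

View pics/s9.png

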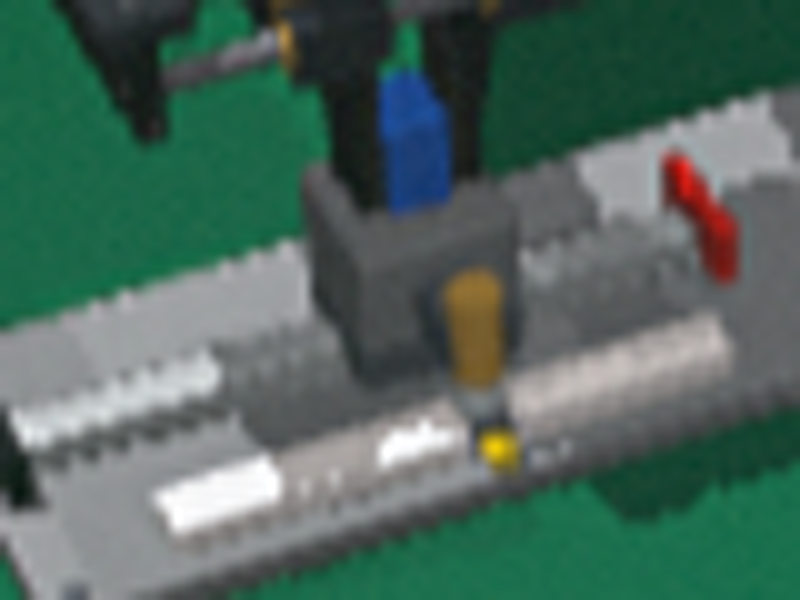

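The ball is dipping into the gap at (485,405) in s9, and the force has turned into a forward pull. I'll continue in small steps until it resists.

>>> {"fn": "carry_out", "kwargs": {"targets": [[0,0,0,0,0.05,0,-1],[0,0,0,0,0,0,-1]]}}

```text
time: 18.23
eef_pos: [0.5123, -0.0618, 0.0726]
eef_rot: [-3.141, 0.0, 2.925]
ft_force: [5.2, -1.1, -5.3]
opening: 0.23
```

```bash
python3 -c "
from h import *
slide()"
```

```text
t 18.225 st [ -5.43 -25.17] z 0.0726 Fy_st 0.03 Fx_st 5.31 Fz -5.33 open 0.23
```

>>> {"fn": "carry_out", "kwargs": {"targets": [[0,0,0,0,0.05,0,-1],[0,0,0,0,0,0,-1]]}}

```text
time: 18.48
eef_pos: [0.5123, -0.0617, 0.0725]
eef_rot: [-3.141, 0.0, 2.925]
ft_force: [4.5, -1.9, -4.7]
opening: 0.225
```

```bash
python3 -c "
from h import *
slide()"
```

```text
t 18.475 st [ -5.42 -25.06] z 0.0725 Fy_st -0.9 Fx_st 4.81 Fz -4.72 open 0.225
```

>>> {"fn": "carry_out", "kwargs": {"targets": [[0,0,0,0,0.05,0,-1],[0,0,0,0,0,0,-1]]}}

```text
time: 18.73
eef_pos: [0.5123, -0.0616, 0.0725]
eef_rot: [-3.14, 0.0, 2.925]
ft_force: [3.8, -4.1, -5.4]
opening: 0.229
```

```bash
python3 -c "
from h import *
slide()"
```

```text
t 18.725 st [ -5.44 -24.93] z 0.0725 Fy_st -3.22 Fx_st 4.57 Fz -5.39 open 0.229
```

The resistance is now growing and the position has stopped near −25.0. One more small nudge will confirm the far flank, and then I'll relax.

>>> {"fn": "carry_out", "kwargs": {"targets": [[0,0,0,0,0.06,0,-1],[0,0,0,0,0,0,-1]]}}

```text
time: 18.98
eef_pos: [0.5124, -0.0615, 0.0725]
eef_rot: [-3.139, 0.0, 2.925]
ft_force: [3.3, -5.7, -4.7]
opening: 0.225
```

```bash
python3 -c "
from h import *
slide()"
```

```text
t 18.975 st [ -5.44 -24.86] z 0.0725 Fy_st -4.87 Fx_st 4.39 Fz -4.75 open 0.225
```

>>> {"fn": "carry_out", "kwargs": {"targets": [[0,0,0,0,-0.1,0,-1],[0,0,0,0,0,0,-1],[0,0,0,0,0,0,-1],[0,0,0,0,0,0,-1]]}}

```text
time: 19.48
eef_pos: [0.5123, -0.0616, 0.0725]
eef_rot: [-3.141, 0.0, 2.925]
ft_force: [4.8, -2.5, -6.1]
opening: 0.224
```

```bash
python3 - <<'E'
from h import *
slide()
for n in("scene","top"):
    p,d=ctrl.grab_frame(n); cv2.imwrite(f"pics/{n}10.png",p[...,::-1])
crop("pics/scene10.png","pics/s10.png",240,180,130,90,6)
slide()
E
```

```text
t 19.475 st [ -5.44 -24.92] z 0.0725 Fy_st -1.39 Fx_st 5.17 Fz -6.07 open 0.224
t 19.575 st [ -5.45 -24.93] z 0.0725 Fy_st -1.09 Fx_st 5.78 Fz -5.47 open 0.23
```

View pics/s10.png

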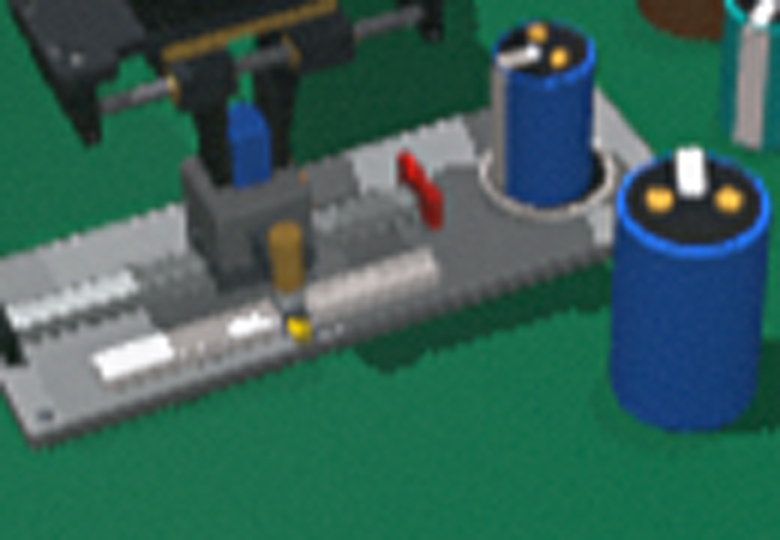

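View pics/top10.png

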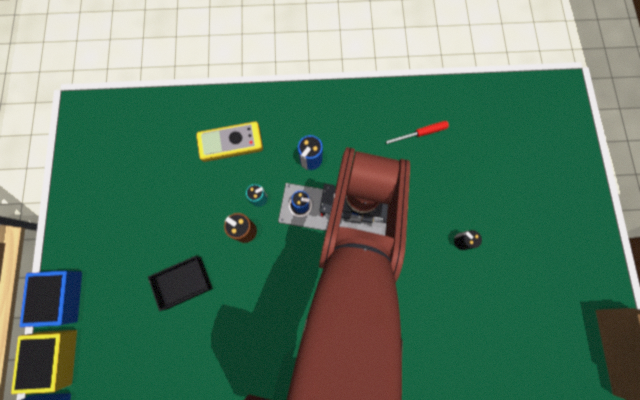

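The final view shows the ball seated in the gap beside the yellow block, at about (298,325) in s10. The post is still gripped, the can stands upright facing the scanner and the bystanders haven't moved. Handing in.

```bash
python3 -c "
from h import *
slide(); print(ctrl.job_done()); slide()"
```

```text
t 19.575 st [ -5.45 -24.93] z 0.0725 Fy_st -1.09 Fx_st 5.78 Fz -5.47 open 0.23
the job is handed in; nothing more can be done
None
the job is handed in; nothing more can be done
```

I turned the blue capacitor about 173° on its spot and let go of it upright. I then gripped the scanner's post and slid it about 51 mm into the notch. I handed in at 19.6 s, well inside the 72 s limit, with the post still gripped.

- **Capacitor:** my last camera measurements put the stripe within about 1° of facing the scanner, judging by its terminals and the top camera's view of the bar. Two coarser bar readings from the scene camera disagreed, by about 5° one way and 6° the other. The plate's edges suggest my station angle may be about 1° off. The can stands about 3 mm from the spot's centre, roughly where it started.
- **Scanner:** the force rose to about 5 N of drag, turned to a forward pull of about 2 N, then became growing resistance. By then the post was moving only about 0.1 mm per 0.5 mm commanded. I backed off slightly, which left about 1 N along the rail. The stopping place matches the notch position I had read from the images (about 50.5 mm of travel), and the picture shows the ball in the gap. It stopped well short of the red end stop.
- **Other checks:** about 5 to 6 N remains sideways and downwards at the wrist, probably from the slide not being perfectly aligned with the rail. The other things on the bench look unmoved in the last top view.

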